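Hold a bracket flush in the drilling jig with a packing block

TASK

Lay the aluminium bracket flat in the pocket of the steel drilling jig, upright rib on top and long side along the fence, and let go of it. Then take the wooden packing block by its post, slide its flat nose along the jig's floor through the one gap in the front wall that is wide enough, and push the bracket flush against the fence. Finish while still gripping the block and pressing firmly (about 15 N), so the bracket is held for drilling, and leave the other things on the bench where they are.

Things in the scene. Friction and masses are not known exactly. Their poses are not given: they have to be found in the camera images.
- jig: Fixed steel drilling jig. Origin on the bench under the pocket's middle; x points to the fence, y along it. Floor (slippery nylon) 12 mm above the bench, x -150 to +65, y +-125 mm; walls 14 mm above the floor. Pocket inside: x -45 to +45, y -108 to +108 mm. Front wall x -57 to -45 mm, with three gaps at y -50, 0, +50 mm (order changes). Bracket flush: its centre at x = +15 mm
- fence: The fence, the far (+x) wall of the jig's pocket. Origin on the jig's floor in the middle of the fence's pressing face; that face is the plane x = 0 of this frame, 250 mm long in y, 14 mm high; x as the jig's
- gate_a: The wide gap of the front wall, 40 mm wide between its posts: the only one that lets the packing block through. Origin on the jig's floor in the middle of the gap, mid wall; x points through the gap to the fence, y across it
- gate_b: A gap of the same wall, 27 mm wide: too narrow. Origin and axes as for gate_a
- gate_c: A gap of the same wall, 19 mm wide: too narrow. Origin and axes as for gate_a
- bracket_mid (a point): Aluminium bracket, 300 g, starts flat on the bench, rib up: plate 60 (x) by 200 (y) by 10 mm (z) with a central upright rib on top, 12 thick (x) by 70 long (y), rising 40 mm above the plate (50 mm over all). This point is its centre, 25 mm above its underside; z points out of the ribbed face. May lie either way round. Lift it by the rib
- packer_grip (a point): Wooden packing block, 110 g: flat block 80 long (x) by 34 wide (y) by 14 mm high with an upright post, 14 (x) by 24 (y) mm, reaching 60 mm above the underside. This point is on the post's axis, 42 mm above the underside; x points to the nose, whose end face is 60 mm ahead of this point; the tail is 20 mm behind it
- packer_nose (a point): Middle of the packing block's nose end face, 7 mm above its underside; x points out of the nose
- sander: Bystander, leave it alone: wooden sanding block with a rubber sole, 100 by 55 by 37 mm high; origin at its underside
- tape: Bystander, leave it alone: roll of paper tape lying flat, 84 mm across, 24 mm high; origin at its underside
- tin: Bystander, leave it alone: plain steel tin, 74 mm across, 100 mm high; origin at its underside
- jar: Bystander, leave it alone: amber jar, 60 mm across, 85 mm high; origin at its underside
- wrench: Bystander, leave it alone: spanner lying flat; origin at its underside
- filler: Bystander, leave it alone: filler spatula lying flat; origin at its underside
- bowl: Bystander, leave it alone: small steel bowl, 80 mm across, 40 mm high; origin at its underside
Things that resemble listed ones, but are neither listed nor needed, are in the scene too. Of the things like the part that bears bracket_mid, leave any that is purple; of the rest the larger one is meant. Of the things that look like the part that bears packer_grip, the smallest one is meant.

How it is judged:
By the outcome, as a careful person would: the job done as asked, in the order asked, and still so for the second after the job is handed in, while the arm keeps its last pose, push and grip.
It also fails if it takes over 64 s, if anything falls off the work surface, if the arm or the gripper's body presses on something with over 40 N, if the wrist force passes 120 N, or if a joint passes its speed limit or range.

ROBOT

A 6-joint arm with a two-finger parallel gripper is mounted at the origin on the work surface. World frame = base frame: x ahead of the robot, y to its left, z up, the work surface at z = 0. Lengths are in mm, angles in rad, forces in N, time in s.
With the tool pointing down it reaches from about 325 to 875 mm from the base axis. Payload 4.4 kg.
Tool frame: the origin (TCP) lies on the centre line of the jaws, within the pads' length; the fingertips stand ahead of it and the grasp point (between the pads) lies 6 mm ahead of it (ctrl.tcp_to_tips is the z of the fingertips in the tool frame, in mm); z points along the fingers, y is the direction in which the jaws open and shut (so a half turn about z gives the same grasp; the last joint's range is limited). The gripper opens to 85 mm and grips with 20 to 120 N. Pads are 22 mm wide; open, the fingers measure 114 mm over their backs; the gripper's body (76 mm by 85 mm) begins 54 mm behind the grasp point. The pads swing forward as they close: fully open they stand 13 mm farther back than shut.
Start: joints at [1.198, 0.207, 1.542, -0, 1.393, -0.15], TCP at [126.502, 560.914, 256.282] pointing down, gripper open.
Joint ranges: [-2.73, 2.73], [-0.86, 2.22], [0.23, 2.46], [-1.11, 4.25], [0.08, 2.63], [-2.82, 2.82]. Speed limits (rad/s): [2.79, 2.79, 3.14, 3.14, 3.14, 3.14].

INTERFACE

Orientations are given as a 3x3 rotation matrix whose columns are the frame's x, y, z axes.
In Python, from plant import ctrl, sensors, optics gives the robot as it stands. Calls block until the motion is done:
- ctrl.move_ptp(position, orientation): joint-space move of the TCP to a pose.
- ctrl.move_l(position, rot=None, vel=150, threshold=None): straight line of the TCP; rot=None keeps the orientation; vel is the mean speed in mm/s. With threshold (N) it stops when the force on the tool has changed by that much, and returns True; else False.
- ctrl.set_joints(angles): joint-space move.
- ctrl.gripper_to(opening, force=None): finger opening in mm; force is the grip in N (None keeps the last); returns when the fingers have stopped.
- ctrl.hold(seconds).
- ctrl.solve_ik(position, orientation): joint angles nearest the present ones, or None.
- sensors.read_state(): the state.
- optics.grab_frame(name): name is "scene" or "top" or "wrist"; returns (picture, depth): 420x560x3 uint8, red, green, blue; 420x560 float32, mm along the optical axis (not along the pixel's ray), 0 where there is no reading.
- optics.camera_params(name): a dict with "mtx" (3x3 intrinsics, pixels), "R" (3x3) and "t" (3): a world point X has camera coordinates R X + t; the wrist camera has in their place "T_tool_cam" (4x4, takes a point from camera to tool coordinates, whose origin is the TCP and whose axes are the flange's). Camera axes: x right, y down, z forward; pixel columns grow to the right and rows downward; lengths in mm; the calibration is good to about 2 mm. The wrist camera is an equidistant fisheye: a pixel r from the principal point sees the ray r / f radians off the axis. A picture is of the moment at which its call begins: read the wrist's pose just before it. camera_params takes no time and is no camera call.
A pose or a line that the arm cannot do raises ctrl.MotionError and nothing moves.
- ctrl.finish_job(): hands the job in, once; it reports no verdict.
The state is a dict: "t": time; "q": joint angles; "qvel": joint speeds; "tau": joint torques, N m; "eef_pos": TCP position; "eef_rot": TCP orientation; "force": force on the tool from outside, world axes, zero at the start; "wrist_torque": the same for the moment, N m; "grip_width": finger opening in mm.
Only numpy, scipy, OpenCV 4.12 (cv2) and the standard library are available. Lean on these libraries where they do the work, as an engineer would, in place of code of your own. Each camera call takes 0.05 s, during which the arm holds its last target.

## Working session

There is one attempt and no reset: what is moved stays moved. The work goes in short steps, each a Python script; the robot and the scene stay as the last script left them, time stands still between calls to the robot, and variables do not carry over. Pictures are saved under pics/ and viewed, and the job is handed in when it is done.

```bash
ls; mkdir -p pics
python3 - <<'E'
from plant import ctrl, sensors, optics
import cv2, numpy as np
for n in ("top","scene"):
    im,d=optics.grab_frame(n); cv2.imwrite(f"pics/{n}0.png",im[:,:,::-1]); np.savez(f"{n}0.npz",im=im,d=d)
    p=optics.camera_params(n); print(n,np.round(p["mtx"],1).tolist(),np.round(p["R"],3).tolist(),np.round(p["t"],1))
s=sensors.read_state(); print(s["t"],s["force"],s["grip_width"],ctrl.tcp_to_tips,s["eef_rot"])
E
```

```text
pics
top [[420.1, 0.0, 289.7], [0.0, 420.1, 208.6], [0.0, 0.0, 1.0]] [[0.006, -1.0, -0.021], [-0.992, -0.004, -0.129], [0.129, 0.022, -0.991]] [  68.9  535.6 1596.9]
scene [[467.5, 0.0, 277.1], [0.0, 467.5, 205.0], [0.0, 0.0, 1.0]] [[0.598, 0.801, -0.015], [0.662, -0.505, -0.554], [-0.452, 0.321, -0.832]] [-336.6 -285.3 1775.6]
0.1 [-0.52470406 -0.1590287   0.03110394] 85.56132848731424 25.0 [[-9.75502903e-01  2.19985047e-01 -8.15635068e-04]
 [ 2.19986265e-01  9.75500954e-01 -1.98272020e-03]
 [ 3.59483992e-04 -2.11357782e-03 -9.99997702e-01]]
```

View pics/top0.png

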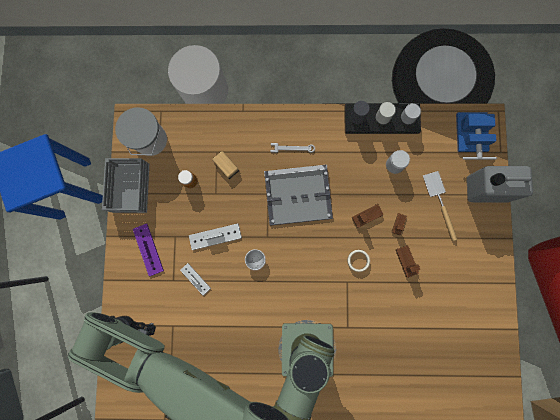

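View pics/scene0.png

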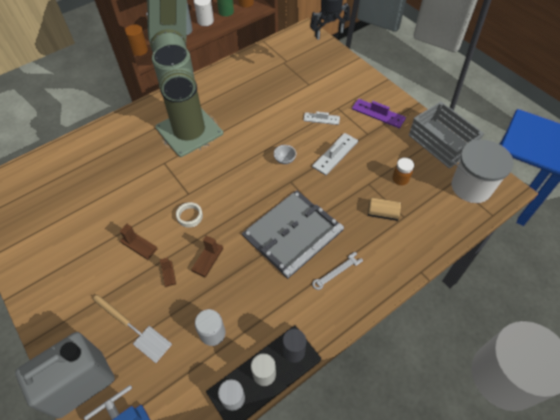

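```bash
cat > h.py <<'E'
import numpy as np, cv2
from plant import ctrl, sensors, optics
def cast(n,uv,z):
    p=optics.camera_params(n); K,R,t=p["mtx"],p["R"],p["t"]
    uv=np.atleast_2d(uv).astype(float)
    r=np.c_[(uv-[K[0,2],K[1,2]])/[K[0,0],K[1,1]],np.ones(len(uv))]@R
    c=-R.T@t
    return c+r*((z-c[2])/r[:,2])[:,None]
def wcast(uv,z,st,p=None):
    """wrist fisheye pixels -> world at height z, st = state read before"""
    p=p or optics.camera_params("wrist"); K=p["mtx"]; T=p["T_tool_cam"]
    uv=np.atleast_2d(uv).astype(float)
    a=(uv-[K[0,2],K[1,2]])/[K[0,0],K[1,1]]; th=np.linalg.norm(a,axis=1)
    d=np.c_[a*(np.sin(th)/np.maximum(th,1e-9))[:,None],np.cos(th)]
    Rw=np.array(st["eef_rot"]); d=d@(Rw@T[:3,:3]).T
    c=Rw@T[:3,3]+np.array(st["eef_pos"])
    return c+d*((z-c[2])/d[:,2])[:,None]
def wproj(X,st):
    p=optics.camera_params("wrist"); K=p["mtx"]; T=p["T_tool_cam"]
    Rw=np.array(st["eef_rot"]); X=np.atleast_2d(X)
    c=((X-np.array(st["eef_pos"]))@Rw-T[:3,3])@T[:3,:3]
    r=np.linalg.norm(c[:,:2],axis=1); th=np.arctan2(r,c[:,2])
    return c[:,:2]/r[:,None]*th[:,None]*[K[0,0],K[1,1]]+[K[0,2],K[1,2]]
def down(yaw):
    """tool pointing down, jaw (y) axis at world angle yaw"""
    y=np.array([np.cos(yaw),np.sin(yaw),0]); z=np.array([0,0,-1.]); return np.c_[np.cross(y,z),y,z]
def snap(name,scale=1):
    st=sensors.read_state(); im,d=optics.grab_frame("wrist")
    cv2.imwrite(f"pics/{name}.png",cv2.resize(im[:,:,::-1],None,fx=1.4,fy=1.4)); np.savez(name+".npz",im=im,d=d,pos=st["eef_pos"],rot=st["eef_rot"])
    return st,im,d
def load(name):
    z=np.load(name+".npz"); return dict(eef_pos=z["pos"],eef_rot=z["rot"]),z["im"],z["d"]
E
python3 - <<'E'
from h import *
im=np.load("top0.npz")["im"][:,:,::-1]
a=cv2.resize(im[155:235,255:345],None,fx=4.4,fy=4.4,interpolation=cv2.INTER_CUBIC)
b=cv2.resize(im[200:280,345:435],None,fx=4.4,fy=4.4,interpolation=cv2.INTER_CUBIC)
cv2.imwrite("pics/c1.png",np.hstack([a,b]))
for n,uv in dict(jig=(298,196),br=(215,236),sm=(195,279),pur=(148,250),p1=(367,216),p2=(400,224),p3=(406,262),tape=(359,261),tin=(399,161),bowl=(255,260),jar=(186,178),sander=(226,165)).items(): print(n,cast("top",uv,10).round())
p=optics.camera_params("wrist");print(p["mtx"].round(1).tolist(),p["T_tool_cam"].round(3).tolist())
E
```

```text
jig [[589.  39.  10.]]
br [[429. 365.  10.]]
sm [[262. 438.  10.]]
pur [[373. 627.  10.]]
p1 [[ 510. -231.   10.]]
p2 [[ 479. -359.   10.]]
p3 [[ 332. -378.   10.]]
tape [[ 335. -198.   10.]]
tin [[ 731. -362.   10.]]
bowl [[336. 206.  10.]]
jar [[661. 488.  10.]]
sander [[714. 329.  10.]]
[[325.2, 0.0, 275.3], [0.0, 325.2, 210.2], [0.0, 0.0, 1.0]] [[-0.0, -0.945, -0.328, 84.885], [1.0, 0.0, -0.001, 0.41], [0.001, -0.328, 0.945, -117.37], [0.0, 0.0, 0.0, 1.0]]
```

View pics/c1.png

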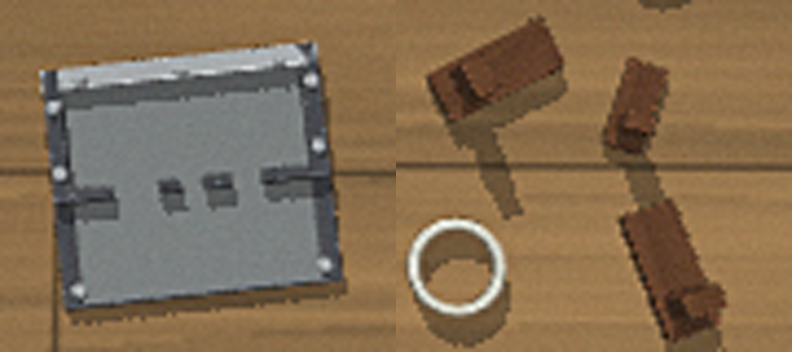

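Run:
```python
from h import *
print(sensors.read_state()["t"])
ctrl.move_ptp([429,350,300],down(np.radians(13)));ctrl.hold(.2); snap("w_br")
ctrl.move_ptp([600,0,300],down(np.radians(5)));ctrl.hold(.2); snap("w_jig")
ctrl.move_ptp([470,-380,280],down(np.radians(-15)));ctrl.hold(.2); snap("w_pk")
s=sensors.read_state();print(s["t"],s["q"])
```

```text
0.1
5.1833 [-8.21257605e-01  2.51270676e-01  1.43762442e+00  9.19390505e-05
  1.45250896e+00 -5.61191688e-01]
```

View pics/w_br.png

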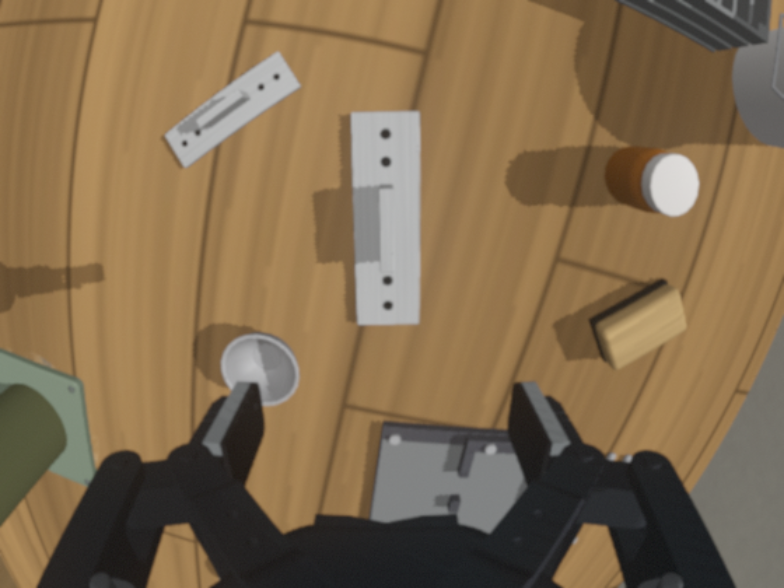

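View pics/w_jig.png

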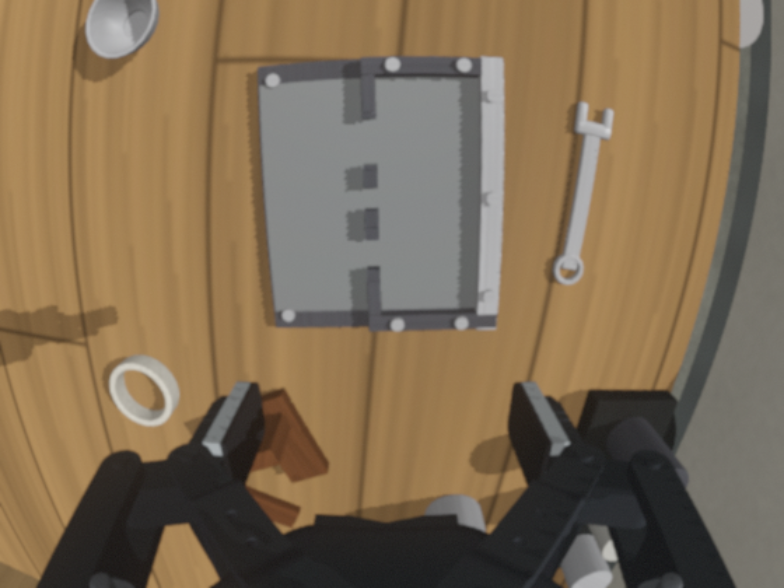

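View pics/w_pk.png

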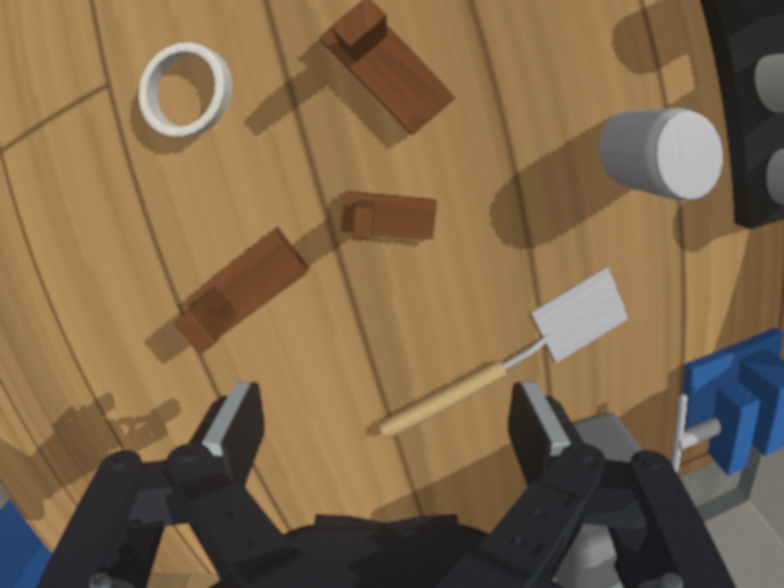

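```bash
cat >> h.py <<'E'
def cloud(st,d):
    p=optics.camera_params("wrist"); K=p["mtx"]; T=p["T_tool_cam"]
    v,u=np.mgrid[:d.shape[0],:d.shape[1]]
    a=np.stack([(u-K[0,2])/K[0,0],(v-K[1,2])/K[1,1]],-1); th=np.linalg.norm(a,axis=-1)
    r=np.concatenate([a*(np.tan(np.minimum(th,1.4))/np.maximum(th,1e-9))[...,None],np.ones(d.shape+(1,))],-1)*d[...,None]
    X=(r@T[:3,:3].T+T[:3,3])@np.array(st["eef_rot"]).T+np.array(st["eef_pos"])
    X[d<=0]=np.nan
    return X
def rect(pts):
    (c,s,a)=cv2.minAreaRect(np.float32(pts)); 
    if s[0]<s[1]: s=s[::-1]; a+=90
    return np.round(c,1),np.round(s,1),round((a+90)%180-90,2)   # angle of the long side
def rectcrop(pts,name): pass
E
python3 - <<'E'
from h import *
def box(X,lo,hi,reg):
    x0,x1,y0,y1=[int(v/1.4) for v in reg]
    m=np.zeros(X.shape[:2],bool); m[y0:y1,x0:x1]=1
    return m&(X[...,2]>lo)&(X[...,2]<hi)
for n,regs in dict(w_br=[("br",(340,430,100,335)),("small",(155,310,45,175))],w_pk=[("p2",(335,445,180,250)),("p3",(170,312,222,360)),("p1",(312,460,0,140))]).items():
    st,im,d=load(n); X=cloud(st,d)
    b=X[100:130,200:260].reshape(-1,3)
    print(n,"bench z sample",np.nanmedian(X[int(280/1.4):int(300/1.4),int(430/1.4):int(480/1.4),2]), np.nanstd(X[int(280/1.4):int(300/1.4),int(430/1.4):int(480/1.4),2]))
    for nm,reg in regs:
        x0,x1,y0,y1=[int(v/1.4) for v in reg]
        z=X[y0:y1,x0:x1,2]; print(nm,"z pct",np.nanpercentile(z,[2,20,50,80,95,99.5]).round(1))
        for lo,hi in (((5,20),(44,56)) if n=="w_br" else ((8,22),(30,80))):
            m=box(X,lo,hi,reg); m=cv2.morphologyEx(m.astype(np.uint8),cv2.MORPH_OPEN,np.ones((2,2)))>0
            P=X[m]
            if len(P)>5: print("  ",lo,hi,len(P),"z",np.median(P[:,2]).round(1),rect(P[:,:2]), rect(wcast(np.argwhere(m)[:,::-1],np.median(P[:,2]),st)[:,:2]))
# jig
st,im,d=load("w_jig");X=cloud(st,d)
m=box(X,20,34,(240,520,50,340)); print("walls",m.sum(),np.median(X[m][:,2]),rect(X[m][:,:2]))
m=box(X,7,17,(240,520,50,340)); print("floor",m.sum(),np.median(X[m][:,2]),rect(X[m][:,:2]))
E
```

```text
w_br bench z sample -0.05409158215701382 0.8003234312995822
br z pct [-1.4  0.1  9.4 10.5 49.  50.9]
   5 20 6481 z nan (array([427.6, 360.4]), array([204.4,  61.5]), -75.91) (array([nan, nan]), array([0., 0.]), 0.0)
   44 56 637 z nan (array([429. , 357.4]), array([81.7, 12. ]), -76.43) (array([nan, nan]), array([0., 0.]), 0.0)
small z pct [-1.8 -0.6  0.3  6.2  8.  33.8]
   5 20 2469 z nan (array([261.3, 436.1]), array([132.9,  38.6]), 44.02) (array([nan, nan]), array([0., 0.]), 0.0)
w_pk bench z sample -0.1308797560124617 0.7287589777524064
p2 z pct [-1.6 -0.4  7.8 14.3 59.4 60.9]
   8 22 1575 z nan (array([nan, nan]), array([0., 0.]), 0.0) (array([nan, nan]), array([0., 0.]), 0.0)
   30 80 344 z nan (array([ 458.3, -358.1]), array([37.7, 15.5]), 65.74) (array([nan, nan]), array([0., 0.]), 0.0)
p3 z pct [-1.5 -0.4  0.6 20.2 80.5 86.5]
   8 22 2465 z nan (array([ 337.3, -387.1]), array([112.3,  50.8]), 21.19) (array([nan, nan]), array([0., 0.]), 0.0)
   30 80 588 z nan (array([ 307.6, -409.6]), array([65. , 24.7]), 63.39) (array([nan, nan]), array([0., 0.]), 0.0)
p1 z pct [-1.9 -0.6  0.5 20.  84.9 86.6]
   8 22 3009 z nan (array([ 510.1, -235. ]), array([115.4,  50.6]), -60.26) (array([nan, nan]), array([0., 0.]), 0.0)
   30 80 349 z nan (array([ 503.8, -209.4]), array([47.9, 18.7]), 21.91) (array([nan, nan]), array([0., 0.]), 0.0)
walls 6281 25.791981918179204 (array([638.4,  42.3]), array([249.2, 122.8]), -83.45)
floor 26165 12.012729549139578 (array([582.1,  35.7]), array([250.5, 196.3]), -83.73)
```

Run:
```python
from h import *
def sel(X,lo,hi,reg):
    x0,x1,y0,y1=[int(v/1.4) for v in reg]
    P=X[y0:y1,x0:x1].reshape(-1,3); P=P[np.isfinite(P).all(1)]
    return P[(P[:,2]>lo)&(P[:,2]<hi)]
def rob(P):
    # drop isolated points then rect
    from scipy.spatial import cKDTree
    t=cKDTree(P[:,:2]); n=np.array([len(i) for i in t.query_ball_point(P[:,:2],4)])
    return rect(P[n>=5][:,:2]),len(P),P[:,2].mean().round(1)
st,im,d=load("w_br");X=cloud(st,d)
print("plate",rob(sel(X,8,12.5,(340,430,100,335)))); print("rib",rob(sel(X,47.5,53,(340,430,100,335))))
st,im,d=load("w_pk");X=cloud(st,d)
P=sel(X,12,16.5,(335,445,180,250)); print("block",rob(P)); Q=sel(X,57.5,63,(335,445,180,250));print("post",rob(Q))
st,im,d=load("w_jig");X=cloud(st,d)
W=sel(X,23,29,(240,520,50,335)); F=sel(X,10,14,(240,520,50,335))
print("W",rob(W),"F",rob(F))
# angle from the front wall edge & fence: fit fence face
best=None
for a in np.arange(4,9,.1):
    c,s=np.cos(np.radians(a)),np.sin(np.radians(a)); x=W[:,0]*c+W[:,1]*s
    h=np.histogram(x,np.arange(x.min(),x.max(),1.))[0]; sc=(h.astype(float)**2).sum()
    if best is None or sc>best[0]: best=(sc,a)
print("angle",best)
a=np.radians(best[1]); Rz=np.array([[np.cos(a),np.sin(a)],[-np.sin(a),np.cos(a)]])
w=W[:,:2]@Rz.T; f=F[:,:2]@Rz.T
for k in (0,1):
    h,e=np.histogram(w[:,k],np.arange(np.floor(w[:,k].min()),w[:,k].max()+2,2)); print(k,"W",[(int(b),int(n)) for b,n in zip(e,h)])
    print(k,"F ext",np.percentile(f[:,k],[.1,.5,99.5,99.9]).round(1))
np.savez("jigpts.npz",W=W,F=F,a=a)
```

```text
plate ((array([425.3, 363.5]), array([200.3,  60.4]), -75.96), 6408, np.float64(9.9))
rib ((array([425.6, 363.8]), array([69.6, 11.7]), -76.68), 637, np.float64(49.8))
block ((array([ 478.6, -357.6]), array([80.5, 34.2]), -20.21), 1522, np.float64(13.8))
post ((array([ 459.9, -351.1]), array([23.6, 14.1]), 70.14), 294, np.float64(59.7))
W ((array([638.4,  42.3]), array([249.2, 122.8]), -83.45), 5681, np.float64(25.8)) F ((array([582.1,  35.7]), array([250.5, 196.3]), -83.73), 25476, np.float64(12.0))
angle (np.float64(563906.0), np.float64(6.299999999999992))
0 W [(577, 103), (579, 202), (581, 228), (583, 195), (585, 210), (587, 224), (589, 126), (591, 35), (593, 38), (595, 49), (597, 30), (599, 34), (601, 17), (603, 17), (605, 11), (607, 20), (609, 27), (611, 38), (613, 37), (615, 49), (617, 42), (619, 34), (621, 50), (623, 39), (625, 38), (627, 37), (629, 50), (631, 29), (633, 45), (635, 37), (637, 44), (639, 30), (641, 49), (643, 33), (645, 40), (647, 37), (649, 48), (651, 28), (653, 47), (655, 38), (657, 38), (659, 32), (661, 12), (663, 13), (665, 20), (667, 20), (669, 21), (671,
[... 906 characters left out ...]
33, 15), (-31, 14), (-29, 10), (-27, 16), (-25, 15), (-23, 22), (-21, 28), (-19, 28), (-17, 49), (-15, 39), (-13, 43), (-11, 48), (-9, 38), (-7, 54), (-5, 41), (-3, 37), (-1, 50), (1, 35), (3, 21), (5, 32), (7, 21), (9, 27), (11, 31), (13, 21), (15, 32), (17, 27), (19, 23), (21, 33), (23, 24), (25, 25), (27, 30), (29, 21), (31, 29), (33, 28), (35, 22), (37, 34), (39, 25), (41, 39), (43, 45), (45, 42), (47, 41), (49, 43), (51, 42), (53, 45), (55, 37), (57, 33), (59, 32), (61, 33), (63, 33), (65, 32), (67, 35), (69, 46), (71, 42), (73, 48), (75, 44), (77, 40), (79, 134), (81, 172), (83, 128), (85, 152), (87, 143), (89, 132), (91, 148), (93, 135), (95, 80)]
1 F ext [-152.4 -150.2   94.2   96.1]
```

Run:
```python
from h import *
z=np.load("jigpts.npz"); a=float(z["a"]); Rz=np.array([[np.cos(a),np.sin(a)],[-np.sin(a),np.cos(a)]])
o=np.array([634.5,-28.3]); print("origin world",Rz.T@o,np.degrees(a))
w=z["W"][:,:2]@Rz.T-o; m=(w[:,0]>-56)&(w[:,0]<-46); y=np.sort(w[m,1]); g=np.diff(y)
for i in np.where(g>8)[0]: print("gap",y[i].round(1),y[i+1].round(1),"w",g[i].round(1),"mid",((y[i]+y[i+1])/2).round(1))
im=np.load("w_jig.npz")["im"][:,:,::-1]; pk=np.load("w_pk.npz")["im"][:,:,::-1]; br=np.load("w_br.npz")["im"][:,:,::-1]
c=lambda i,x0,x1,y0,y1: cv2.resize(i[int(y0/1.4):int(y1/1.4),int(x0/1.4):int(x1/1.4)],(390,390))
cv2.imwrite("pics/cc.png",np.hstack([c(pk,160,470,0,360),c(br,150,460,40,340)]))
```

```text
origin world [633.77370724  41.49732535] 6.299999999999992
gap -63.5 -36.3 w 27.3 mid -49.9
gap -8.9 9.7 w 18.6 mid 0.4
gap 30.4 69.9 w 39.5 mid 50.2
```

View pics/cc.png

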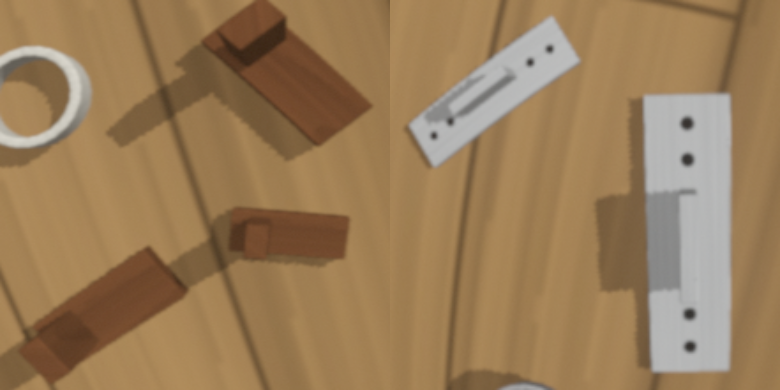

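Candidates, in pixels of the 1.4x wrist pictures:
- **Packing blocks:** (387,65) is 115x50 mm and 85 mm high, (240,290) is 112x50 mm and 85 mm high, and (388,215) is 80x34 mm and 60 mm high. The last is the smallest and matches the sizes given.
- **Brackets:** the silver one at (385,218) is 200x60x50 mm, the silver one at (232,110) is 133x39 mm, and there is a purple one. The larger silver one is meant.
- **Wide gap:** it is at jig y=+50 and measures 39.5 mm.

The enlarged crop confirms these choices. Next I pick up the bracket.

Run:
```python
from h import *
R=down(np.radians(14.0)); x,y=425.5,363.6
ctrl.gripper_to(50,60)
ctrl.move_ptp([x,y,120],R)
print(sensors.read_state()["grip_width"],ctrl.tcp_to_tips)
print("hit",ctrl.move_l([x,y,40],vel=120,threshold=8))
s=sensors.read_state();print(s["eef_pos"],s["force"])
ctrl.gripper_to(0,60)
s=sensors.read_state();print("grip",s["grip_width"],s["force"])
ctrl.move_l([x,y,160],vel=120); ctrl.hold(.2)
s=sensors.read_state();print(s["t"],s["grip_width"],s["force"],s["eef_pos"]); snap("w_lift")
```

```text
49.9358785247425 25.0
hit False
[426.17202416 363.92686099  40.58916433] [0.77968481 0.12503533 1.04139874]
grip 11.490655439908565 [-0.29182251 -0.11495647  5.53061117]
10.9083 11.130915171070273 [-0.18410957 -1.08503523 -3.88440984] [425.00708089 363.2590302  159.01057417]
```

View pics/w_lift.png

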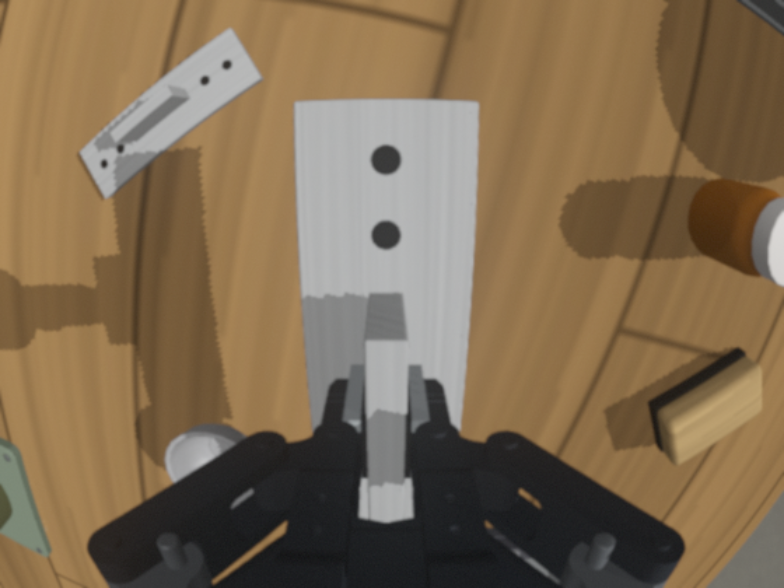

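The bracket is held square in the jaws, with its plate spanning (295..478, 100). I'll measure its offset in the hand and then place it.

Run:
```python
from h import *
st,im,d=load("w_lift"); X=cloud(st,d)
L=(X-st["eef_pos"])@st["eef_rot"]   # tool coords
P=L[int(105/1.4):int(290/1.4),int(270/1.4):int(500/1.4)].reshape(-1,3); P=P[np.isfinite(P).all(1)]; P=P[(P[:,2]>10)&(P[:,2]<60)]
print("plate tool z",np.percentile(P[:,2],[5,50,95]),"x max",np.percentile(P[:,0],99.5),"y",np.percentile(P[:,1],[.5,99.5]))
print("tilt z vs x,y",np.linalg.lstsq(np.c_[P[:,:2],np.ones(len(P))],P[:,2],rcond=None)[0])
# lateral edges direction
e=[]
for x0 in range(60,98,4):
    q=P[(P[:,0]>x0)&(P[:,0]<x0+4)]; e.append((x0+2,q[:,1].min(),q[:,1].max()))
e=np.array(e); print("yaw deg",np.degrees(np.arctan(np.polyfit(e[:,0],e[:,1:].mean(1),1)[0])))
J=np.array([633.8,41.5]);a=np.radians(6.3); Rj=np.array([[np.cos(a),-np.sin(a)],[np.sin(a),np.cos(a)]])
for p in ([6,0],):
  t=J+Rj@p; print("target",t, ctrl.solve_ik([*t,60],down(a)))
```

```text
plate tool z [30.20186703 31.26658758 32.35177636] x max 97.45727676113674 y [-29.4595374   29.59546663]
tilt z vs x,y [1.41548885e-03 1.96154173e-03 3.11789152e+01]
yaw deg -0.051812841025267745
target [639.76376573  42.15840587] [-6.90523069e-02  5.53699063e-01  1.50852060e+00 -4.44089210e-16
  1.07937299e+00 -1.79008050e-01]
```

Run:
```python
from h import *
J=np.array([633.8,41.5]);a=np.radians(6.3); Rj=np.array([[np.cos(a),-np.sin(a)],[np.sin(a),np.cos(a)]]); R=down(a)
t=J+Rj@[5,1.5]
ctrl.move_ptp([*t,160],R); ctrl.hold(.2); ctrl.move_l([*t,80],vel=150); ctrl.hold(.2)
s=sensors.read_state(); print(s["eef_pos"]-np.array([*t,80]),s["force"])
off=np.array([*t,80])-s["eef_pos"]; off[2]=0
print("hit",ctrl.move_l(np.array([*t,50.5])+off,vel=30,threshold=5)); ctrl.hold(.1)
s=sensors.read_state(); print(s["eef_pos"],Rj.T@(s["eef_pos"][:2]-J),s["force"])
```

```text
[ 1.35297187 -0.07120639  1.85482281] [-0.39470367 -0.19070583 -3.78362089]
hit True
[637.11339716  43.58113329  53.03404865] [3.52175913 1.70497188] [ 0.80367221 -0.01572621  5.92135223]
```

Run:
```python
from h import *
ctrl.gripper_to(40,60); s=sensors.read_state(); print(s["force"],s["grip_width"])
p=s["eef_pos"]; ctrl.move_l([p[0],p[1],180],vel=150)
J=np.array([633.8,41.5]);a=np.radians(6.3); 
ctrl.move_ptp([610,-20,300],down(a));ctrl.hold(.2); snap("w_placed"); print(sensors.read_state()["t"])
```

```text
[-0.93702969  0.12461614 -0.60768841] 39.96286442002257
16.6583
```

View pics/w_placed.png

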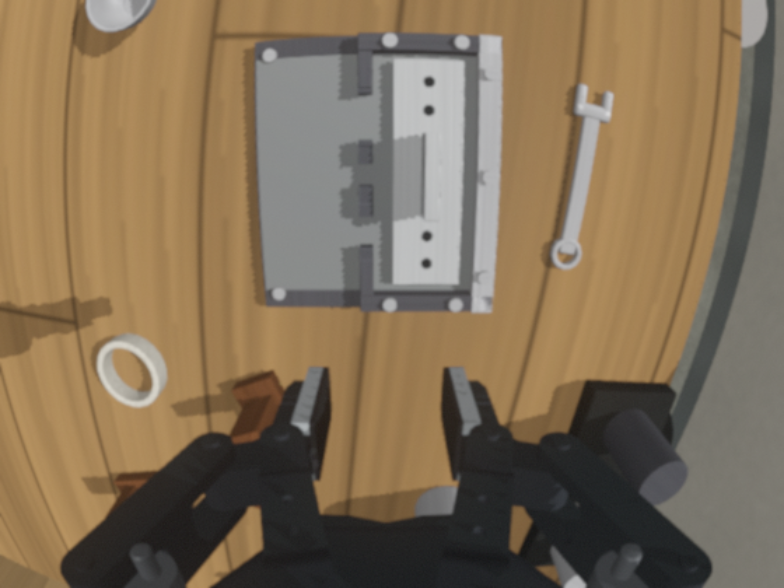

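The bracket lies in the pocket at (390..465, 58..285), rib up and parallel to the fence at x≈485. Next is the packing block.

Run:
```python
from h import *
J=np.array([633.8,41.5]);a=np.radians(6.3); Rj=np.array([[np.cos(a),-np.sin(a)],[np.sin(a),np.cos(a)]])
st,im,d=load("w_placed");X=cloud(st,d); P=X[int(35/1.4):int(310/1.4),int(250/1.4):int(505/1.4)].reshape(-1,3); P=P[np.isfinite(P).all(1)]
w=np.c_[(P[:,:2]-J)@Rj,P[:,2]]
f=w[(w[:,2]>24)&(w[:,2]<29)]; y=np.sort(f[(f[:,0]>-55)&(f[:,0]<-47),1]); g=np.diff(y)
print("gaps",[(y[i].round(1),y[i+1].round(1)) for i in np.where(g>8)[0]])
x=f[(abs(f[:,1])<90),0]; h,e=np.histogram(x,np.arange(-62,70,2)); print("walls x",[(int(b),int(n)) for b,n in zip(e,h) if n>30])
b=w[(w[:,2]>19.5)&(w[:,2]<23.8)&(abs(w[:,0])<43)&(abs(w[:,1])<106)]; print("plate",rect(b[:,:2]),b[:,2].mean()); r=w[(w[:,2]>58)&(w[:,2]<66)]; print("rib",rect(r[:,:2]),r[:,2].mean())
# pick packer
R=down(np.radians(-110.)); x,y=459.9,-351.1
ctrl.gripper_to(48,80)
ctrl.move_ptp([x,y,140],R); ctrl.hold(.2)
s=sensors.read_state(); off=np.array([x,y])-s["eef_pos"][:2]; print("off",off)
print("hit",ctrl.move_l([x,y,43],vel=120,threshold=8)); ctrl.hold(.15)
s=sensors.read_state();print(s["eef_pos"],s["force"])
ctrl.gripper_to(0,80); ctrl.hold(.1)
s=sensors.read_state();print("grip",s["grip_width"],s["force"],s["eef_pos"])
ctrl.move_l([x,y,140],vel=120); ctrl.hold(.3)
s=sensors.read_state();print(s["t"],s["grip_width"],s["force"],s["eef_pos"]); snap("w_lift2")
```

```text
gaps [(np.float64(-63.3), np.float64(-35.7)), (np.float64(-8.9), np.float64(10.3)), (np.float64(29.6), np.float64(70.3))]
walls x [(-56, 148), (-54, 111), (-52, 121), (-50, 140), (-48, 141), (-46, 90), (44, 87), (46, 229), (48, 227), (50, 225), (52, 204), (54, 208), (56, 211), (58, 191), (60, 216), (62, 222), (64, 141)]
plate (array([3.8, 1.7]), array([199.4,  59.7]), -89.86) 21.752552195305196
rib (array([3.3, 1.6]), array([69.5, 12.4]), 89.18) 61.67418452038744
off [-0.81777851 -0.46159021]
hit False
[ 460.61423088 -351.77908488   44.19748911] [ 1.06680312 -0.52711143 -0.28829833]
grip 23.049586535803982 [0.76666176 0.12503057 5.18098492] [ 460.42076989 -351.5933676    43.82733193]
21.3833 22.909610797432244 [-0.29643572 -0.66338828 -0.94564825] [ 459.61758845 -350.82862385  139.26714271]
```

View pics/w_lift2.png

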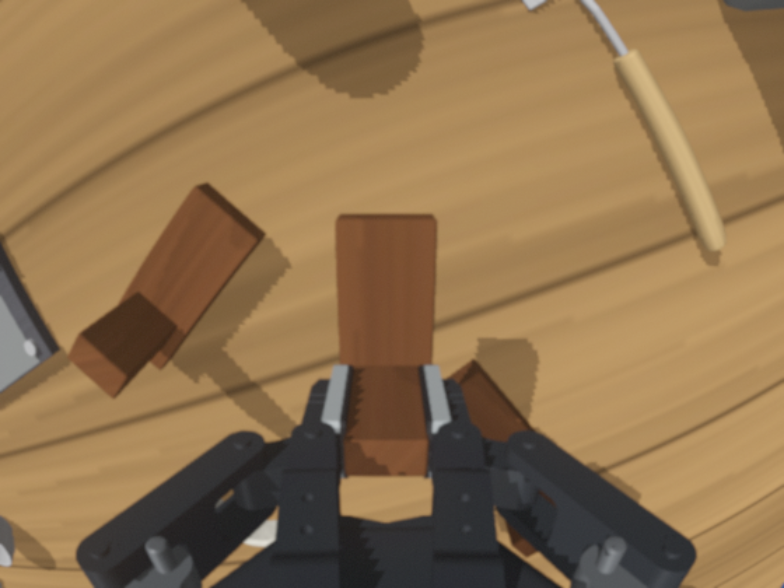

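The block is held with its nose at (387,215), pointing along tool +x. I'll measure the nose in the tool frame and then set the block down in front of the gate.

```bash
cat >> h.py <<'E'
J=np.array([633.8,41.5]);aj=np.radians(6.3); Rj=np.array([[np.cos(aj),-np.sin(aj)],[np.sin(aj),np.cos(aj)]])
def tojig(p): return Rj.T@(np.asarray(p)[:2]-J)
E
python3 - <<'E'
from h import *
st,im,d=load("w_lift2"); X=cloud(st,d)
L=(X-st["eef_pos"])@st["eef_rot"]
P=L[int(205/1.4):int(360/1.4),int(310/1.4):int(460/1.4)].reshape(-1,3); P=P[np.isfinite(P).all(1)]; P=P[(P[:,2]>20)&(P[:,2]<38)]
c=np.linalg.lstsq(np.c_[P[:,:2],np.ones(len(P))],P[:,2],rcond=None)[0]
e=np.array([(x+2,*np.percentile(P[(P[:,0]>x)&(P[:,0]<x+4)][:,1],[1,99])) for x in range(22,54,4)])
yaw=np.polyfit(e[:,0],e[:,1:].mean(1),1); nx=np.percentile(P[:,0],99)
print("z",np.median(P[:,2]),"tilt",c,"nose x",nx,"yaw",np.degrees(yaw[0]),"y at nose",np.polyval(yaw,60),"width",np.mean(e[:,2]-e[:,1]))
for yw in (-83.7,):
    t=J+Rj@[-122,50]
    print(t,ctrl.solve_ik([*t,100],down(np.radians(yw))))
E
```

```text
z 30.104690763777306 tilt [ 1.15076284e-02 -2.52557783e-05  2.97597163e+01] nose x 59.87719021346865 yaw 0.04892670593438622 y at nose -0.21418853626654516 width 33.37350399001577
[507.05004788  77.81046182] [-1.65675976e-02  2.65920005e-01  1.82695716e+00 -4.44089210e-16
  1.04871549e+00  1.44427299e+00]
```

Run:
```python
from h import *
R=down(np.radians(-83.7)); t=J+Rj@[-123,50]
ctrl.move_ptp([*t,160],R); ctrl.move_l([*t,80],vel=120); ctrl.hold(.3)
s=sensors.read_state(); off=t-s["eef_pos"][:2]; print("off",off,s["force"],s["eef_pos"][2]); t2=t+off
print("hit",ctrl.move_l([*t2,52],vel=25,threshold=3)); ctrl.hold(.1)
s=sensors.read_state(); print(s["t"],s["eef_pos"],tojig(s["eef_pos"]),s["force"]); snap("w_gate")
```

```text
off [-0.55737113 -0.02702184] [ 0.36116799 -0.05373599 -1.66976108] 80.74589581839733
hit True
25.1333 [505.53503554  77.66889958  55.80072079] [-123.52139735   50.0255415 ] [1.39581361 0.21604965 4.53360266]
```

View pics/w_gate.png

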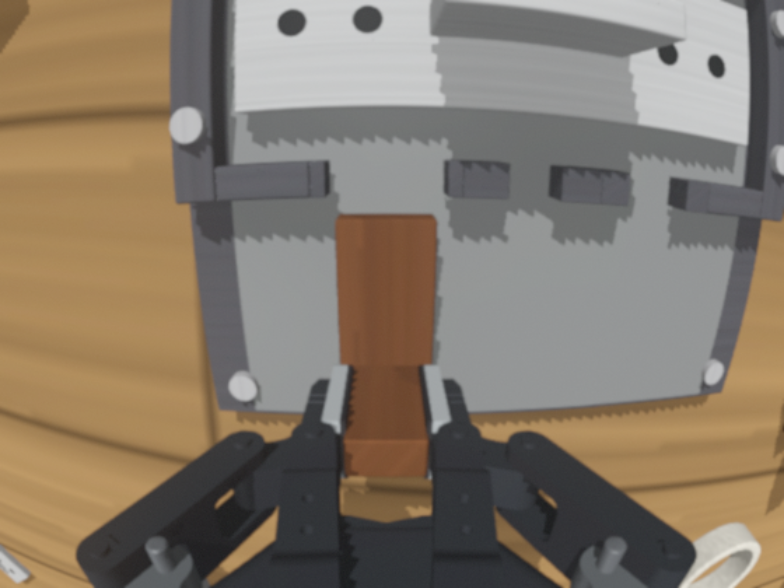

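The block sits centred before the wide gap: nose at x 337..436, and posts at 328 and 446, so about 10 px clear on each side. Now I slide it in, then push.

Run:
```python
from h import *
s=sensors.read_state(); z=s["eef_pos"][2]
R=s["eef_rot"]
hit=ctrl.move_l([*(J+Rj@[-92,50]),z],vel=40,threshold=8); ctrl.hold(.2)
s=sensors.read_state(); print(hit,tojig(s["eef_pos"]),s["eef_pos"][2],Rj.T@s["force"][:2],s["force"][2]); snap("w_in")
hit=ctrl.move_l([*(J+Rj@[-72,50]),z],vel=20,threshold=9); ctrl.hold(.2)
s=sensors.read_state(); print(hit,s["t"],tojig(s["eef_pos"]),s["eef_pos"][2],Rj.T@s["force"][:2],s["force"][2],s["grip_width"]); snap("w_push")
```

```text
False [-91.81037679  49.94066832] 55.85698542071283 [0.66216874 1.05162436] 3.1673133453955478
True 27.4167 [-76.10441993  49.92328317] 56.085651494124924 [-1.22484059  0.05034505] 3.5107101163316763 22.964245280084533
```

View pics/w_push.png

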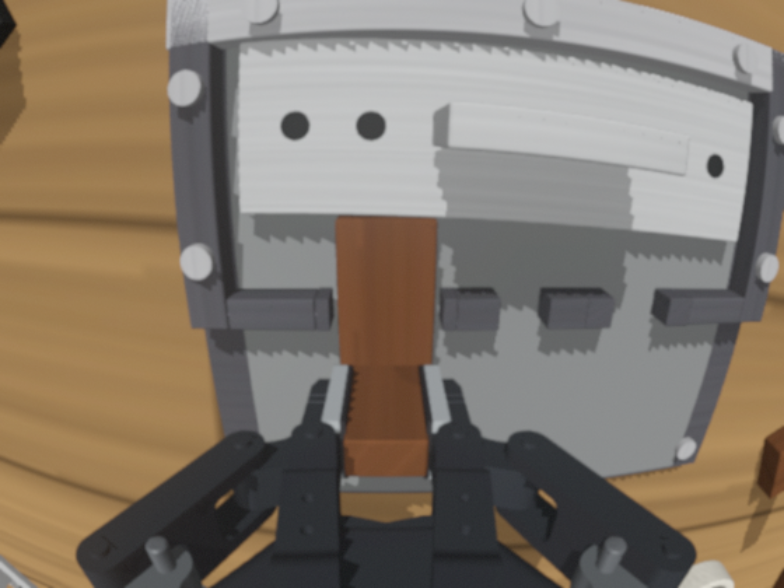

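The nose at (387,215) is against the bracket, whose far edge is close to the fence. I'll build the force up in small steps.

Run:
```python
from h import *
s=sensors.read_state(); z=s["eef_pos"][2]; x=tojig(s["eef_pos"])[0]
for i in range(14):
    x+=0.5
    ctrl.move_l([*(J+Rj@[x,50]),z],vel=15); ctrl.hold(.25)
    s=sensors.read_state(); f=Rj.T@s["force"][:2]; print(round(x,2),tojig(s["eef_pos"]).round(2),s["eef_pos"][2].round(2),f.round(1),s["force"][2].round(1))
    if -f[0]>12: break
print(s["t"],s["wrist_torque"],s["grip_width"]); snap("w_push2")
st,im,d=load("w_push2"); X=cloud(st,d).reshape(-1,3); X=X[np.isfinite(X).all(1)]; w=np.c_[(X[:,:2]-J)@Rj,X[:,2]]
b=w[(w[:,2]>20)&(w[:,2]<23.5)&(w[:,0]>-25)&(w[:,0]<44.5)&(abs(w[:,1])<104)]
for y in range(-90,95,20):
    q=b[abs(b[:,1]-y)<5]; F=w[(abs(w[:,1]-y)<5)&(w[:,2]>24.5)&(w[:,2]<28)&(w[:,0]>35)]
    if len(q)>5: print(y,"plate x",np.percentile(q[:,0],[1,99]).round(1),"fence from",np.percentile(F[:,0],1).round(1) if len(F) else None)
```

```text
-75.57 [-76.05  49.97] 56.06 [-3.1 -0.8] 5.2
-75.07 [-75.89  49.96] 56.08 [-4.2  0.1] 6.0
-74.57 [-75.57  49.94] 56.08 [-5.1 -0.9] 6.2
-74.07 [-75.13  49.88] 56.07 [-4.8 -1.2] 7.1
-73.57 [-74.66  49.86] 56.08 [-4.3 -0.8] 6.6
-73.07 [-74.23  49.82] 56.1 [-5.1 -1.1] 7.8
-72.57 [-74.18  49.8 ] 56.1 [-6.8 -2. ] 8.6
-72.07 [-74.12  49.79] 56.15 [-8.6 -1.9] 10.3
-71.57 [-74.08  49.78] 56.15 [-10.5  -2.9] 11.0
-71.07 [-73.97  49.75] 56.23 [-10.1  -2.3] 12.9
-70.57 [-73.93  49.71] 56.22 [-11.5  -1.3] 14.3
-70.07 [-73.89  49.67] 56.26 [-13.1  -2.2] 15.7
33.4667 [-0.55645852  1.5549372  -0.11866977] 22.96782975485222
-90 plate x [-13.8  43.9] fence from 45.6
-70 plate x [-13.7  43.9] fence from 45.7
-50 plate x [-14.   43.9] fence from 46.0
-30 plate x [-14.  44.] fence from 45.9
-10 plate x [-14.2  43.9] fence from 45.7
10 plate x [-13.9  44. ] fence from 45.6
30 plate x [-14.1  44.1] fence from 45.5
50 plate x [-14.2  43.9] fence from 45.7
70 plate x [-14.   43.8] fence from 45.5
90 plate x [-13.8  43.9] fence from 45.5
```

View pics/w_push2.png

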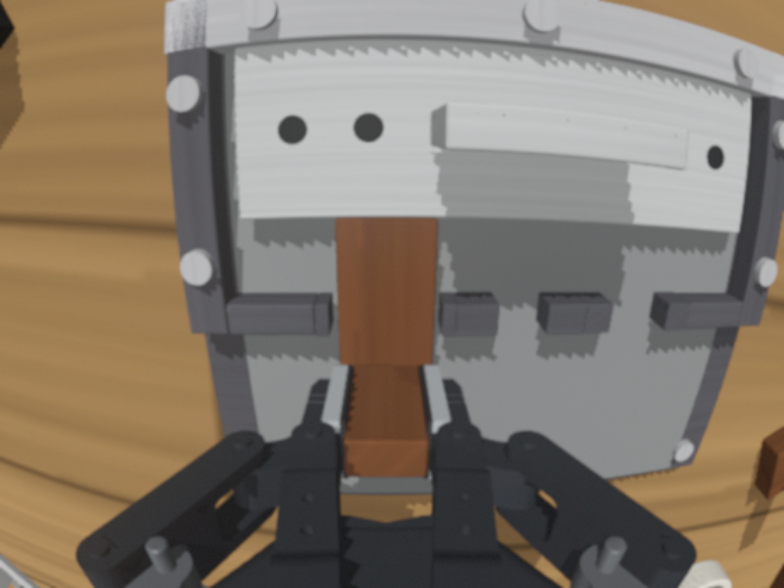

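The bracket is flush: along its whole length the rear edge is within 0.5 mm, and the front edge is within measuring error of the fence. I'll relieve some of the downward load and trim the push to about 15 N.

Run:
```python
from h import *
x=-70.07; z=56.09
for dx,dz in ((0,.6),(.5,.8),(.5,1.),(.5,1.),(.5,1.),(.4,1.),(.4,1.)):
    x+=dx
    ctrl.move_l([*(J+Rj@[x,50]),z+dz],vel=10); ctrl.hold(.5)
    F=[]
    for _ in range(6): ctrl.hold(.05); F.append(sensors.read_state()["force"])
    F=np.mean(F,0); s=sensors.read_state(); f=Rj.T@F[:2]; print(round(x,2),dz,tojig(s["eef_pos"]).round(2),s["eef_pos"][2].round(2),f.round(1),F[2].round(1),s["t"])
    if -f[0]>15: break
```

```text
-70.07 0.6 [-73.84  49.68] 56.34 [-11.5  -2.1] 12.3 34.5667
-69.57 0.8 [-73.79  49.65] 56.43 [-12.5  -2.4] 12.9 35.6167
-69.07 1.0 [-73.74  49.63] 56.44 [-13.4  -2.6] 13.4 36.6667
-68.57 1.0 [-73.68  49.65] 56.49 [-14.6  -2.9] 14.5 37.7167
-68.07 1.0 [-73.64  49.65] 56.54 [-16.2  -2.9] 16.3 38.7667
```

Run:
```python
from h import *
ctrl.hold(.5); F=[]
for _ in range(8): ctrl.hold(.05); F.append(sensors.read_state()["force"])
F=np.mean(F,0); print(Rj.T@F[:2],F[2]); snap("w_fin")
st,im,d=load("w_fin"); X=cloud(st,d).reshape(-1,3); X=X[np.isfinite(X).all(1)]; w=np.c_[(X[:,:2]-J)@Rj,X[:,2]]
b=w[(w[:,2]>20)&(w[:,2]<23.5)&(w[:,0]>-25)&(w[:,0]<44.5)&(abs(w[:,1])<104)]
print([np.percentile(b[abs(b[:,1]-y)<6][:,0],1).round(1) for y in range(-90,95,30)],"plate z by end",[np.median(b[abs(b[:,1]-y)<6][:,2]).round(1) for y in (-90,0,90)])
im,d=optics.grab_frame("top"); cv2.imwrite("pics/fin.png",np.hstack([im[100:300,100:480,::-1],np.load("top0.npz")["im"][100:300,100:480,::-1]]))
s=sensors.read_state(); print(s["t"],s["grip_width"])
```

```text
[-15.95120679  -2.620359  ] 16.22828630037794
[np.float64(-13.7), np.float64(-13.9), np.float64(-13.9), np.float64(-13.9), np.float64(-14.0), np.float64(-14.1), np.float64(-13.8)] plate z by end [np.float64(21.8), np.float64(21.8), np.float64(21.8)]
39.7667 22.94827010308882
```

View pics/fin.png

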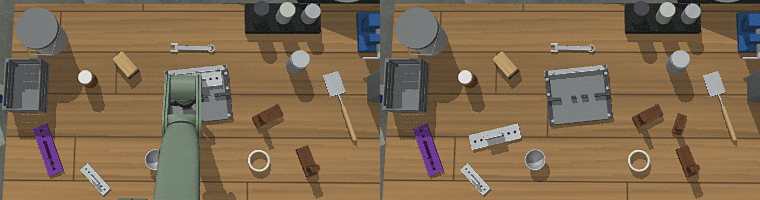

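View pics/w_fin.png

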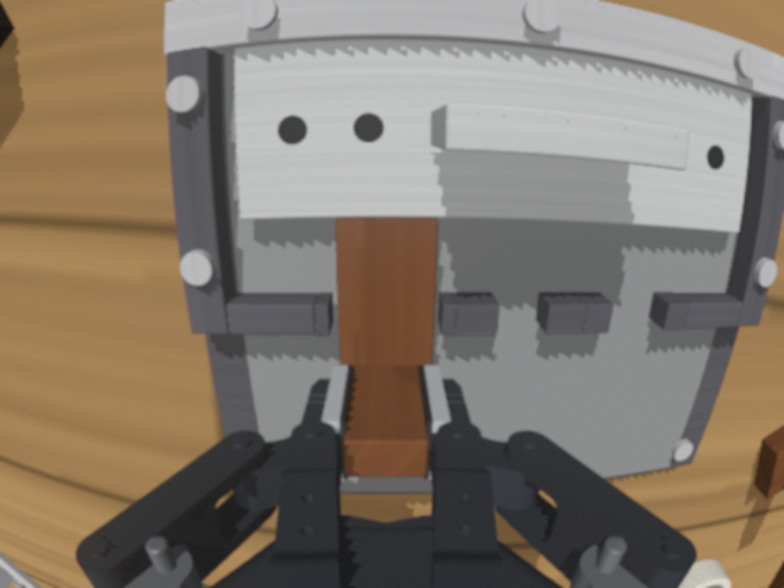

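The bracket is flat, flush and held by the block's nose. In the top view, left (now) against right (start), the other things have not moved.

```bash
python3 -c "
from plant import ctrl
ctrl.finish_job()"
```

```text
the job is handed in; nothing more can be done
```

I finished the task and handed the job in at about 40 s of the 64 s allowed. I laid the larger silver bracket in the jig's pocket, rib up, and let go of it. Then I took the smallest packing block by its post, slid it through the wide gap at jig y = +50, and pushed the bracket against the fence.

**Last checks:**
- **Bracket flat:** the plate top reads 21.8 mm at both ends and in the middle; 22 mm is expected.
- **Bracket flush:** its rear edge is straight along the fence direction to 0.4 mm. It reads about x = -14 instead of -15. The fence face read about 0.6 mm high in the earlier check, and the calibration is good to 2 mm.
- **Push:** a steady 16 N toward the fence, with the block still gripped (22.9 mm opening).
- **Other things:** they look unmoved in the top view, though the arm hid part of the bowl there.

**One thing off plan:** the wrist also reads about 16 N upward. The block is probably pressing on the jig's floor, because it is gripped above the height of its nose. Floor friction may take a newton or two off the push. I tried to relieve this, but it came back as I trimmed the push.

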